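Fit the spoon hanger to the coaster rack and snap its cap home

ROBOT

A 6-joint arm with a two-finger parallel gripper is mounted at the origin on the work surface. World frame = base frame: x ahead of the robot, y to its left, z up, the work surface at z = 0. Lengths are in m, angles in rad, forces in N, time in s.
With the tool pointing down it reaches from about 0.375 to 0.975 m from the base axis. Payload 3.8 kg.
Tool frame: the origin (TCP) lies midway between the tips of the shut fingers; the grasp point (between the pads) lies 19 mm behind it; z points along the fingers, y is the line along which they close (so a half turn about z gives the same grasp; the last joint's range is limited). The gripper opens to 88 mm and grips with 3 to 60 N. Pads are 18 mm wide; open, the fingers measure 123 mm over their backs; the gripper's body (75 mm by 187 mm) begins 45 mm behind the grasp point.
Start: joints at [-1.151, 0.264, 1.604, -0, 1.274, -0.037], TCP at [0.298, -0.606, 0.239] pointing down, gripper open.
Joint ranges: [-2.63, 2.63], [-0.94, 2.18], [0.31, 2.57], [-1.31, 4.45], [0, 2.66], [-2.55, 2.55]. Speed limits (rad/s): [2.57, 2.57, 3.14, 3.14, 3.14, 3.14].

INTERFACE

Orientations are given as a rotation vector (axis times angle).
In Python, from cell import manip, inverse_kinematics, cams, order gives the robot as it stands. Calls block until the motion is done:
- manip.move_pose(position, orientation): joint-space move of the TCP to a pose.
- manip.move_linear(position, rate=0.15, rot=None): straight line of the TCP; rot=None keeps the orientation; rate is the mean speed in m/s.
- manip.set_joints(angles): joint-space move.
- manip.set_gripper(opening, force=None): finger opening in m; force is the grip in N (None keeps the last); returns when the fingers have stopped.
- manip.dwell(seconds).
- inverse_kinematics(position, orientation): joint angles nearest the present ones, or None.
- manip.state(): the state.
- cams.capture(name): name is "side" or "top"; returns a dict with "image" (420x560x3 uint8, blue, green, red), "z_map" (420x560 float32, m along the optical axis (not along the pixel's ray), 0 where there is no reading), "intrinsics" (3x3 intrinsics, pixels), "k1" (the pictures are not rectified: a ray, as slopes to the right and down, at radius r is drawn at 1 + k1 r^2 times it, then the intrinsics apply), "position" and "orientation" of the camera in the world. Camera axes: x right, y down, z forward; pixel columns grow to the right and rows downward; lengths in m; the calibration is good to about 2 mm. A picture is of the moment at which its call begins.
A pose or a line that the arm cannot do raises manip.IKError and nothing moves.
- order.close_job(): hands the job in; it is judged then, once.
The state is a dict: "clock": time; "joint_pos": joint angles; "joint_velocities": joint speeds; "tau": joint torques, N m; "tool_pos": TCP position; "tcp_rot": TCP orientation; "contact_force": force on the tool from outside, world axes, zero at the start; "moment": the same for the moment, N m; "gripper_width": finger opening in m; "grasp_force": force on a finger pad.
Only numpy, scipy, OpenCV 4.12 (cv2) and the standard library are available. Lean on these libraries where they do the work, as an engineer would, in place of code of your own. Each camera call takes 0.05 s, during which the arm holds its last target. There are 200 camera calls.

TASK

Drape the loose steel spoon hanger over the bar of the coaster rack on the lazy Susan so that it sits flat on the bar with the stud standing up through its hole. Then lock it there: put the wooden cap on the stud and press until it clicks, and keep pressing it down firmly, fully home, after the force drops; finish still pressing, with the hand on the cap. Leave the two jars, the candy dish and the cup as they are.

Things in the scene. Friction and masses are not known exactly. Their poses are not given: they have to be found in the camera images.
- rack: Wooden coaster rack, fixed on a locked lazy Susan (wooden disc 410 mm across, top 30 mm above the table). Origin at the centre of its underside, z up, y along the bar. Base 110 x 200 mm; bar along y, 26 mm wide, 20 mm thick, 200 mm long, its top 95 mm above the origin, on end posts 30 x 14 mm centred at y = +-93 mm. Three cork coasters, 92 mm across, lie on the base up to 39 mm high.
- stud_seat (a point): Top of the steel collar (22 mm across, 5 mm high) on the middle of the bar, on the stud's axis, 100 mm above the rack's origin: the cap's underside comes here when home. Axes as the rack's. The stud is 14 mm across, 24 mm high above here, its top 9 mm tapering to 6 mm. Four spring balls 9 mm up stick out to 20 mm across and can be pushed in.
- hanger: Loose steel saddle, 120 g, an upside-down U standing on its legs on the table, the same both ways round. 90 mm long (y), 40 mm wide over the legs (x), 43 mm high, sheet 3 mm thick (inside 34 mm wide, 40 mm deep). Origin at the centre, level with the feet of the legs, z up. Two wire hooks on each leg at y = +-35 mm reach x = +-40 mm; the legs between them are free to grip across x.
- hanger_hole (a point): Centre of the 30 x 30 mm square hole through the middle of the hanger's 3 mm top plate, at the plate's underside, 40 mm above the hanger's origin. With the hanger flat on the bar it lies on the stud's axis within about 4 mm, level with the bar's top, 5 mm below stud_seat.
- cap: Loose dark wooden snap cap, 50 g, upright on the table. Round skirt 44 mm across, 28 mm high with a flat shoulder; above it a round knob. Origin at the centre of its underside, z up. Bore open below, 25 mm deep: lip 16.4 mm across, 4 mm high at the mouth, 29 mm across above it.
- cap_knob (a point): Centre of the top of the cap's knob, 50 mm above the cap's underside; the knob is 26 mm across and 22 mm high, to be gripped. Pressing the cap on: its lip meets the stud's balls with the underside 13 mm above the collar; pushing over them takes 6 to 11 N, most at 11 mm; from 9 mm down the force drops, below 7 mm the balls pull the cap on with up to 10 N, and it is home when its underside rests on the collar.
- jar_tall: Closed glass jar, 62 mm across, 120 mm high, standing on the lazy Susan; origin at the centre of its underside. Leave alone.
- jar_short: Closed glass jar, 62 mm across, 80 mm high, on the lazy Susan; origin at the centre of its underside. Leave alone.
- dish: Gold-rimmed white porcelain candy dish, 88 mm across, 32 mm high, on the lazy Susan; origin at the centre of its underside. Leave alone.
- cup: Green ceramic cup, 68 mm across, 70 mm high, on the lazy Susan; origin at the centre of its underside. Leave alone.
There are look-alikes about, which are no part of the job. Several things have the shape of the cap; the one meant has the colours described above. Leave any turquoise look-alike of the hanger alone.

How it is judged:
By the outcome, as a careful person would: the job done as asked, in the order asked, and still so for the second after the job is handed in, while the arm keeps its last pose, push and grip.
It also fails if it takes over 67 s, if anything falls off the work surface, if the arm or the gripper's body presses on something with over 40 N, if the wrist force passes 120 N, or if a joint passes its speed limit or range.

## Working session

There is one attempt and no reset: what is moved stays moved. The work goes in short steps, each a Python script; the robot and the scene stay as the last script left them, time stands still between calls to the robot, and variables do not carry over. Pictures are saved under pics/ and viewed, at most 10 in all, crops included, and the job is handed in when it is done.

```bash
ls; mkdir -p pics; cat > h.py <<'E'
import numpy as np, cv2
from scipy.spatial.transform import Rotation as R
from cell import manip, inverse_kinematics, cams, order
def shot(n,tag):
    c=cams.capture(n); cv2.imwrite(f'pics/{tag}.png',c['image']); np.save(f'pics/{tag}.npy',c,allow_pickle=True); return c
def load(tag): return np.load(f'pics/{tag}.npy',allow_pickle=True).item()
def rot(c):
    o=np.array(c['orientation'],float); return o if o.shape==(3,3) else R.from_rotvec(o).as_matrix()
def ray(c,u,v):
    d=np.array([c['k1'],0,0,0],float)
    p=cv2.undistortPoints(np.array([[[u,v]]],float),c['intrinsics'],d)[0,0]
    return np.array([p[0],p[1],1.])
def pix(c,u,v):
    z=np.median([x for x in c['z_map'][int(v)-1:int(v)+2,int(u)-1:int(u)+2].ravel() if x>0] or [np.nan])
    return np.array(c['position'])+rot(c)@(ray(c,u,v)*z)
def atz(c,u,v,z):
    d=rot(c)@ray(c,u,v); p=np.array(c['position']); return p+d*(z-p[2])/d[2]
def cloud(c):
    h,w=c['z_map'].shape; g=np.stack(np.meshgrid(np.arange(w),np.arange(h)),-1).reshape(-1,1,2).astype(float)
    p=cv2.undistortPoints(g,c['intrinsics'],np.array([c['k1'],0,0,0],float))[:,0]
    z=c['z_map'].reshape(-1,1); P=np.c_[p*z,z]@rot(c).T+np.array(c['position']); P[z[:,0]==0]=np.nan
    return P.reshape(h,w,3)
E
python3 - <<'E'
from h import *
for n in('side','top'):
    c=shot(n,n+'0'); print(n,c['intrinsics'].tolist(),c['k1'],c['position'],c['orientation'])
a=np.vstack([load('side0')['image'],load('top0')['image']])
print(manip.state())
E
```

```text
pics
side [[435.1283754550394, 0.0, 280.8405198131597], [0.0, 435.1283754550394, 213.08079386207626], [0.0, 0.0, 1.0]] 0.032169984696889066 [0.44309531 0.56439961 0.61010709] [-0.18503809  2.78367799 -1.27039372]
top [[513.6502719230144, 0.0, 278.73186845517677], [0.0, 513.6502719230144, 216.16121207218416], [0.0, 0.0, 1.0]] 0.009922827273534027 [ 0.30618287 -0.02044221  1.19415731] [-2.12454266  2.11110072 -0.19323269]
{'clock': 0.1, 'joint_pos': array([-1.15089176e+00,  2.64638992e-01,  1.60523311e+00, -1.64527735e-05,
        1.27374904e+00, -3.69096054e-02]), 'joint_velocities': array([ 0.00030482, -0.00455435, -0.00126119, -0.00131722,  0.00039563,
        0.00137245]), 'tau': array([ 1.00313298e-04, -5.03620040e+01, -3.58070612e+01,  7.30052241e-02,
        2.33466737e-02, -8.11776135e-05]), 'tool_pos': array([ 0.29745585, -0.60519186,  0.23754104]), 'tcp_rot': array([-3.05806163e+00, -7.10896247e-01,  6.30306852e-04]), 'contact_force': array([ 0.29940958,  1.58878712, -0.53253078]), 'moment': array([ 0.00895474,  0.05160747, -0.03986405]), 'grasp_force': 0.0, 'gripper_width': 0.08802745380139305}
```

View pics/side0.png

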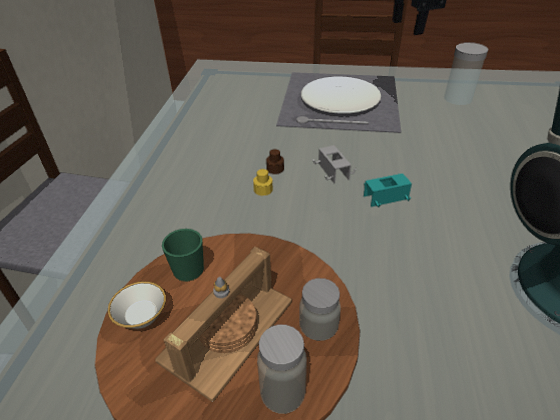

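View pics/top0.png

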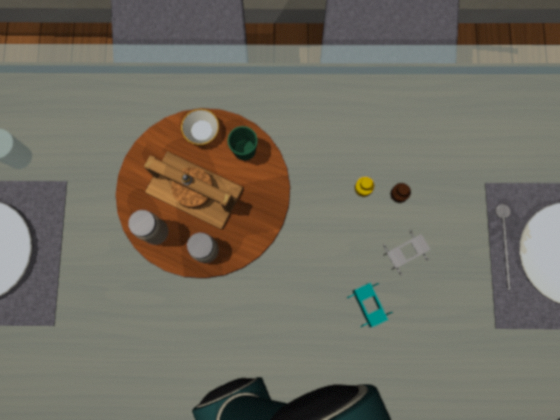

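The dark cap is at side (275,161) and top (401,192), and a yellow look-alike is at side (263,183) and top (366,186). The steel hanger is at side (335,162) and top (408,250), and the turquoise one is at side (388,188) and top (371,304). The dark cap and the bare steel hanger fit the description, so I'll confirm them in a crop.

```bash
python3 - <<'E'
from h import *
s,t=load('side0'),load('top0')
def crop(c,u,v,w,h,k): return cv2.resize(c['image'][v:v+h,u:u+w],None,fx=k,fy=k,interpolation=cv2.INTER_CUBIC)
A=crop(s,250,140,110,50,7)[:, :770]; B=crop(t,340,170,110,110,5)[:,:]
cv2.imwrite('pics/c1.png',crop(s,250,135,110,75,7))
cv2.imwrite('pics/c2.png',crop(t,350,175,100,100,6))
a=crop(s,155,240,150,150,4);b=crop(t,135,140,120,100,5)
o=np.zeros((600,800,3),np.uint8); 
a=crop(s,155,240,133,150,3);b=crop(t,140,145,110,90,3)
a=cv2.resize(a,(399,450)); b=cv2.resize(b,(400,327))
o[:450,:399]=a;o[:327,400:]=b; cv2.imwrite('pics/c3.png',o)
for n,c,u,v in[('cap',s,275,153),('cap',t,401,188),('hang',s,330,155),('hang',t,399,254),('stud',s,221,283),('stud',t,187,180)]: print(n,pix(c,u,v).round(4))
E
```

```text
cap [ 0.5893 -0.2887  0.0485]
cap [ 0.5937 -0.2894  0.0496]
hang [ 0.4625 -0.3677  0.0007]
hang [ 0.443  -0.2809  0.0419]
stud [0.5881 0.1916 0.1479]
stud [0.5847 0.1831 0.1454]
```

View pics/c1.png

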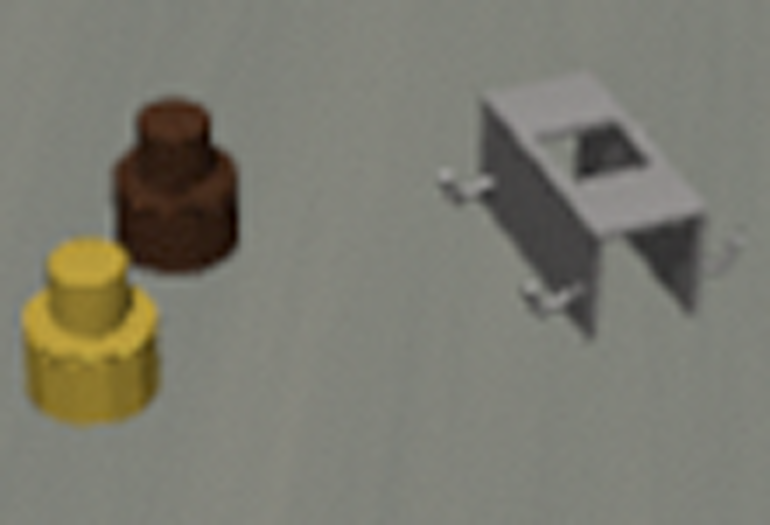

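View pics/c2.png

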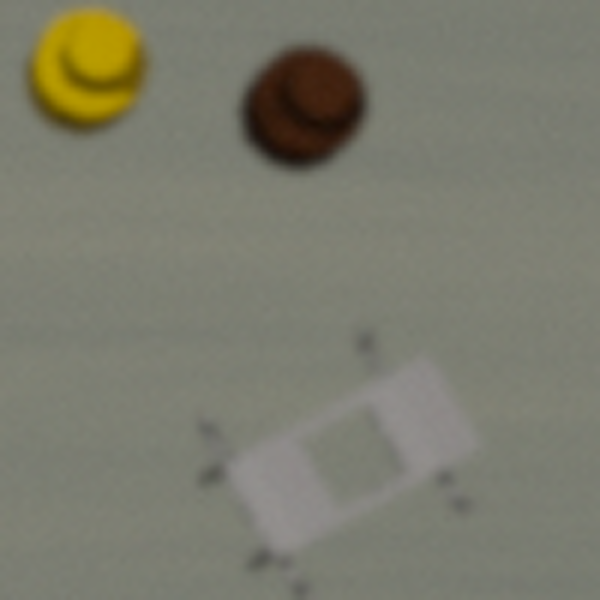

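View pics/c3.png

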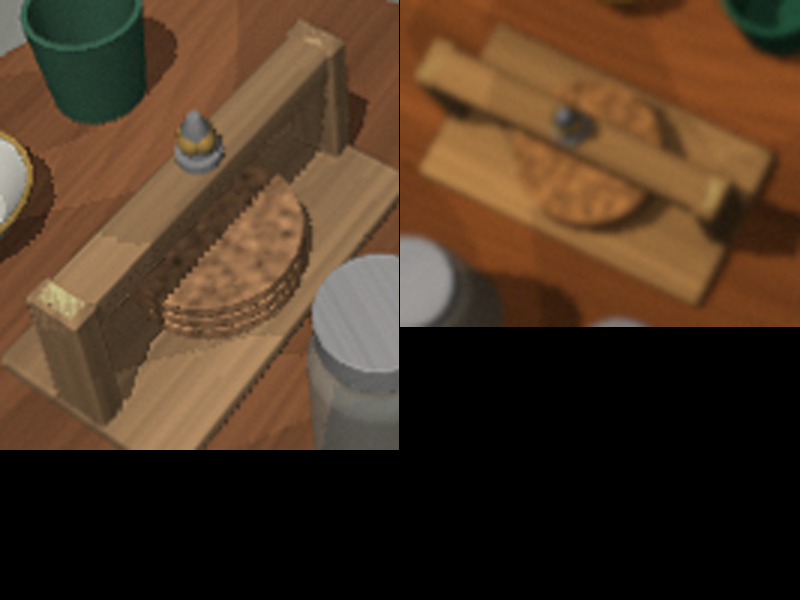

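```bash
python3 - <<'E'
from h import *
s,t=load('side0'),load('top0')
def tri(ps,pt):
    A=[];b=[]
    for c,p in((s,ps),(t,pt)):
        d=rot(c)@ray(c,*p); d/=np.linalg.norm(d); M=np.eye(3)-np.outer(d,d); A.append(M); b.append(M@np.array(c['position']))
    x,*_=np.linalg.lstsq(np.vstack(A),np.hstack(b),rcond=None); r=np.linalg.norm(np.vstack(A)@x-np.hstack(b)); return x.round(4),round(r,4)
S=lambda x,y:((x+.5)/7-.5+250,(y+.5)/7-.5+135)
T=lambda x,y:((x+.5)/6-.5+350,(y+.5)/6-.5+175)
print('knob',tri(S(174,121),T(327,95)))
for a,b in(((482,95),(482,445)),((587,72),(428,357)),((705,212),(232,468)),((598,235),(285,552))):print('corner',tri(S(*a),T(*b)))
for a,b in(((482,95),(428,357)),((587,72),(482,445)),((705,212),(285,552)),((598,235),(232,468))):print('corner alt',tri(S(*a),T(*b)))
S3=lambda x,y:((x+.5)/3-.5+155,(y+.5)/3-.5+240)
T3=lambda x,y:((x+.5)/3.636-.5+140,(y+.5)/3.636-.5+145)
print('tip',tri(S3(195,110),T3(166,110)),'collar',tri(S3(198,155),T3(173,125)))
for a,b in(((32,300),(307,222)),((95,318),(335,188)),((300,25),(26,45)),((345,45),(16,82)),((32,300),(335,188)),((95,318),(307,222))):print('bar',tri(S3(*a),T3(*b)))
for n,c in(('side',s),('top',t)):
    P=cloud(c).reshape(-1,3); 
    def box(x,y,r,z0,z1):
        q=P[(np.hypot(P[:,0]-x,P[:,1]-y)<r)&(P[:,2]>z0)&(P[:,2]<z1)]; rr=cv2.minAreaRect(q[:,:2].astype(np.float32)); return len(q),np.median(q[:,2]).round(4),np.round(rr[0],4),np.round(rr[1],4),round(rr[2],1)
    print(n,'hang',box(.445,-.30,.06,.036,.052)); print(' knob',box(.59,-.289,.04,.044,.056)); print(' skirt',box(.59,-.289,.04,.006,.035))
    print(' bar',box(.58,.185,.11,.119,.131),' stud',box(.58,.185,.03,.14,.16))
E
```

```text
knob (array([ 0.5906, -0.2972,  0.0457]), np.float64(0.0021))
corner (array([ 0.475 , -0.3576,  0.0225]), np.float64(0.0241))
corner (array([ 0.4701, -0.3245,  0.0614]), np.float64(0.0216))
corner (array([ 0.4289, -0.2512,  0.0579]), np.float64(0.0215))
corner (array([ 0.4321, -0.2822,  0.0188]), np.float64(0.0215))
corner alt (array([ 0.4896, -0.3324,  0.041 ]), np.float64(0.0013))
corner alt (array([ 0.4554, -0.3509,  0.0413]), np.float64(0.0001))
corner alt (array([ 0.414 , -0.2765,  0.0372]), np.float64(0.0015))
corner alt (array([ 0.4467, -0.2578,  0.0381]), np.float64(0.0004))
tip (array([0.5921, 0.1853, 0.1544]), np.float64(0.0018)) collar (array([0.5926, 0.187 , 0.1237]), np.float64(0.0002))
bar (array([ 0.6467,  0.1492, -0.066 ]), np.float64(0.103))
bar (array([ 0.6588,  0.1247, -0.1325]), np.float64(0.0619))
bar (array([0.5581, 0.2334, 0.2775]), np.float64(0.0478))
bar (array([0.5399, 0.2392, 0.275 ]), np.float64(0.047))
bar (array([ 0.6708,  0.1302, -0.1024]), np.float64(0.0899))
bar (array([ 0.6359,  0.1436, -0.0974]), np.float64(0.0766))
side hang (345, np.float64(0.0409
[... 164 characters left out ...]
p.float64(0.0236), array([ 0.5913, -0.2889]), array([0.0419, 0.0386]), 12.4)
 bar (2161, np.float64(0.1237), array([0.5519, 0.2066]), array([0.2   , 0.1163]), 64.6)  stud (118, np.float64(0.1453), array([0.5915, 0.1895]), array([0.0153, 0.0154]), 14.4)
top hang (541, np.float64(0.0427), array([ 0.45  , -0.3007]), array([0.0398, 0.0908]), 28.5)
 knob (98, np.float64(0.0495), array([ 0.5897, -0.2932]), array([0.0242, 0.0237]), 28.6)
 skirt (206, np.float64(0.0269), array([ 0.5909, -0.2858]), array([0.0605, 0.0435]), 83.2)
 bar (1086, np.float64(0.1249), array([0.544 , 0.2094]), array([0.2001, 0.1304]), 64.6)  stud (55, np.float64(0.1465), array([0.5889, 0.188 ]), array([0.0156, 0.0161]), 24.3)
```

Confirmed. In c1 the dark brown cap's knob is at (174,121) and the yellow cap is the look-alike. The bare grey hanger is at (594,150). In c3 the stud tip is at (195,110) in the side view and (566,110) in the top view. Next I'll refine the bar's angle and the clearances.

```bash
python3 - <<'E'
from h import *
for n in('side','top'):
    P=cloud(load(n+'0')).reshape(-1,3)
    a=np.radians(64.6); st=np.array([.590,.1875])
    for _ in range(4):
        d=np.array([np.cos(a),np.sin(a)]); q=P[:,:2]-st; l=q@d; w=q@[-d[1],d[0]]
        m=(abs(w)<.02)&(abs(l)<.105)&(P[:,2]>.115)&(P[:,2]<.131)
        b=P[m]; r=cv2.minAreaRect(b[:,:2].astype(np.float32))
        bins=np.arange(-.09,.09,.01); mid=[(x,(w[m&(abs(l-x)<.008)].max()+w[m&(abs(l-x)<.008)].min())/2) for x in bins if abs(x)>.02]
        a+=np.polyfit(*zip(*mid),1)[0]
    print(n,m.sum(),np.degrees(a).round(2),'axis offset',np.mean([k[1] for k in mid]).round(4),'l range',l[m].min().round(4),l[m].max().round(4),np.round(r[0],4),np.round(r[1],4),'z',np.median(b[:,2]).round(4))
    # neighbours in rack frame, above fingertip height 0.095, excluding bar
    k=(P[:,2]>.095)&(P[:,2]<.2)&(np.hypot(*q.T)<.2)&(abs(w)>.025)
    print(' near:',[ (np.round(w[kk],3),np.round(l[kk],3),np.round(P[kk,2],3)) for kk in np.where(k)[0][np.argsort(np.hypot(w[k],l[k]))[:200:25]]])
    k=(P[:,2]>.015)&(P[:,2]<.06)&(np.hypot(P[:,0]-.59,P[:,1]+.21)<.035); print(' yellow',np.median(P[k],0).round(3))
for p,y in(((.451,-.3),28.7),((.59,.1875),-25.4),((.5905,-.2935),0)):
    R1=R.from_euler('z',y-90,degrees=True)*R.from_rotvec([np.pi,0,0])
    R1=R.from_euler('z',y+90,degrees=True)*R.from_rotvec([np.pi,0,0]); 
    print(R1.as_matrix()[:,1].round(2),[inverse_kinematics([*p,z],R1.as_rotvec()) for z in(.015,.3)])
E
```

```text
side 2374 64.7 axis offset -0.0005 l range -0.0991 0.1009 [0.5907 0.1882] [0.2    0.0306] z 0.1236
 near: [(np.float64(0.098), np.float64(0.032), np.float64(0.149)), (np.float64(0.102), np.float64(0.028), np.float64(0.149)), (np.float64(0.106), np.float64(0.018), np.float64(0.149)), (np.float64(0.101), np.float64(0.04), np.float64(0.148)), (np.float64(0.104), np.float64(0.038), np.float64(0.15)), (np.float64(0.11), np.float64(0.017), np.float64(0.149)), (np.float64(0.105), np.float64(0.042), np.float64(0.149)), (np.float64(0.094), np.float64(-0.064), np.float64(0.096))]
 yellow [ 0.604 -0.2    0.028]
top 1081 64.37 axis offset 0.0005 l range -0.1001 0.1 [0.5898 0.1876] [0.2001 0.0298] z 0.1248
 near: [(np.float64(0.096), np.float64(0.031), np.float64(0.116)), (np.float64(0.103), np.float64(0.018), np.float64(0.122)), (np.float64(0.104), np.float64(0.023), np.float64(0.152)), (np.float64(0.102), np.float64(0.041), np.float64(0.153)), (np.float64(0.111), np.float64(0.013), np.float64(0.149)), (np.float64(0.108), np.float64(0.035), np.float64(0.152)), (np.float64(0.11), np.float64(0.035), np.float64(0.15)), (np.float64(0.094), np.float64(-0.069), np.float64(0.109))]
 yellow [ 0.6   -0.207  0.03 ]
[0.88 0.48 0.  ] [array([-0.63296411,  0.26041025,  2.07082955,  0.        ,  0.81035286,
       -1.13387361]), array([-0.63296411, -0.02246151,  1.81048635,  0.        ,  1.35356781,
       -1.13387361])]
[ 0.9  -0.43  0.  ] [array([ 2.67470922e-01,  3.82834710e-01,  1.90107465e+00, -4.44089210e-16,
        8.57683291e-01,  7.10784552e-01]), array([ 2.67470922e-01,  1.27494525e-01,  1.65324968e+00, -4.44089210e-16,
        1.36084845e+00,  7.10784552e-01])]
[ 1. -0.  0.] [array([-4.99043460e-01,  4.45681244e-01,  1.80830826e+00, -4.44089210e-16,
        8.87603151e-01, -4.99043460e-01]), array([-0.49904346,  0.20475282,  1.56419093,  0.        ,  1.3726489 ,
       -0.49904346])]
```

```bash
cat >> h.py <<'E'
def down(y): return (R.from_euler('z',y+90,degrees=True)*R.from_rotvec([np.pi,0,0])).as_rotvec()
def st(t=''):
    s=manip.state(); print(t,round(s['clock'],2),s['tool_pos'].round(4),'F',s['contact_force'].round(1),'w',round(s['gripper_width'],4),'g',round(s['grasp_force'],1)); return s
E
python3 - <<'E'
from h import *
o=down(28.7)
manip.move_pose([.451,-.3,.20],o); manip.set_gripper(.066); st('above')
manip.move_linear([.451,-.3,.016],rate=.12); st('down')
manip.set_gripper(.0,force=25); st('grip')
manip.move_linear([.451,-.3,.32],rate=.2); st('lift')
manip.move_pose([.590,.188,.32],down(-25.5)); st('over')
a=shot('side','side1'); b=shot('top','top1')
cv2.imwrite('pics/v1.png',cv2.resize(np.hstack([a['image'][100:360,60:400],b['image'][60:320,60:400]]),None,fx=1.17,fy=1.17))
P=cloud(a).reshape(-1,3); 
E
```

```text
above 1.91 [ 0.4509 -0.3002  0.2   ] F [-0.3 -0.1 -0.4] w 0.0661 g 0.0
down 3.59 [ 0.4516 -0.3005  0.0168] F [ 0.3 -0.4  0.2] w 0.0657 g 0.0
grip 4.1 [ 0.451  -0.3001  0.0163] F [-0.8  0.6  2.1] w 0.0399 g 25.0
lift 5.77 [ 0.4504 -0.2996  0.3184] F [-0.1 -0.5 -1.9] w 0.0401 g 25.0
over 7.61 [0.5901 0.1872 0.3198] F [-0.9 -0.7 -1.8] w 0.0395 g 25.0
```

View pics/v1.png

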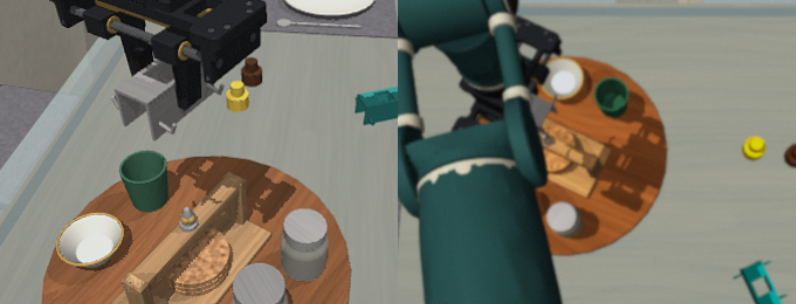

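The side view shows the steel hanger gripped across its legs, with its near end around (150,95) in the composite. I'll measure its offset along the bar and its tilt from depth.

```bash
python3 - <<'E'
from h import *
a=load('side1'); P=cloud(a).reshape(-1,3); I=a['image'].reshape(-1,3).astype(int)
t=np.radians(64.5); d=np.array([np.cos(t),np.sin(t)]); q=P[:,:2]-[.5901,.1872]; l=q@d; w=q@[-d[1],d[0]]
m=(P[:,2]>.29)&(P[:,2]<.36)&(np.hypot(l,w)<.07)&(I.mean(1)>80)&(abs(w)<.024)
print(m.sum(),'l',np.percentile(l[m],[0,1,50,99,100]).round(4),'w',np.percentile(w[m],[1,99]).round(4),'z',np.percentile(P[m,2],[1,99]).round(4))
for x in np.arange(-.05,.05,.01):
    k=m&(abs(l-x)<.005)
    if k.sum()>5: print(round(x,3),k.sum(),'w',w[k].min().round(4),w[k].max().round(4),'z',P[k,2].min().round(4),np.percentile(P[k,2],97).round(4))
E
```

```text
1803 l [-0.0445 -0.0353  0.0297  0.0452  0.046 ] w [-0.0199  0.0209] z [0.3026 0.3469]
-0.04 19 w 0.019 0.0238 z 0.3024 0.3177
-0.03 38 w -0.0171 0.0234 z 0.3024 0.326
-0.02 24 w -0.0178 0.0205 z 0.3017 0.3198
-0.01 52 w -0.0214 0.0205 z 0.3029 0.3468
0.0 56 w -0.0199 0.0204 z 0.3017 0.3468
0.01 165 w -0.0197 0.0212 z 0.3019 0.3468
0.02 371 w -0.0207 0.0209 z 0.3022 0.3469
0.03 404 w -0.0208 0.0239 z 0.3021 0.3466
0.04 630 w -0.0209 0.0236 z 0.3014 0.3463
```

The hanger is level and centred in the hand, so I'll lower it with force checks.

```bash
python3 - <<'E'
from h import *
x,y=.590,.188
F0=manip.state()['contact_force'].copy()
manip.move_linear([x,y,.136],rate=.15); st('pre')
z=.136
while z>.0965:
    z-=.0025; manip.move_linear([x,y,z],rate=.03)
    f=manip.state()['contact_force']-F0
    if f[2]>5 or np.hypot(*f[:2])>5: break
s=st('contact'); print(z,f.round(1))
if .096<s['tool_pos'][2]<.107:
    manip.set_gripper(.056); st('open')
    manip.move_linear([x,y,.30],rate=.2)
    manip.move_pose([.5905,-.2935,.25],down(0)); st('away')
    a=shot('side','side2'); b=shot('top','top2')
    o=np.zeros((600,800,3),np.uint8)
    o[:,:400]=cv2.resize(a['image'][230:380,170:270],(400,600),interpolation=cv2.INTER_CUBIC)
    o[:400,400:]=cv2.resize(b['image'][140:240,140:240],(400,400),interpolation=cv2.INTER_CUBIC); cv2.imwrite('pics/v2.png',o)
E
```

```text
pre 9.08 [0.591  0.1883 0.1373] F [ 0.6 -0.7 -1.3] w 0.0397 g 25.0
contact 12.83 [0.5905 0.1881 0.1012] F [-4.8 -1.5 12.3] w 0.0398 g 25.0
0.09849999999999998 [-4.2 -2.3 13.9]
open 13.27 [0.5898 0.1879 0.098 ] F [ 1.  -0.1  0.6] w 0.0562 g 0.0
away 16.19 [ 0.5909 -0.2926  0.25  ] F [0.2 0.3 0.3] w 0.0557 g 0.0
```

View pics/v2.png

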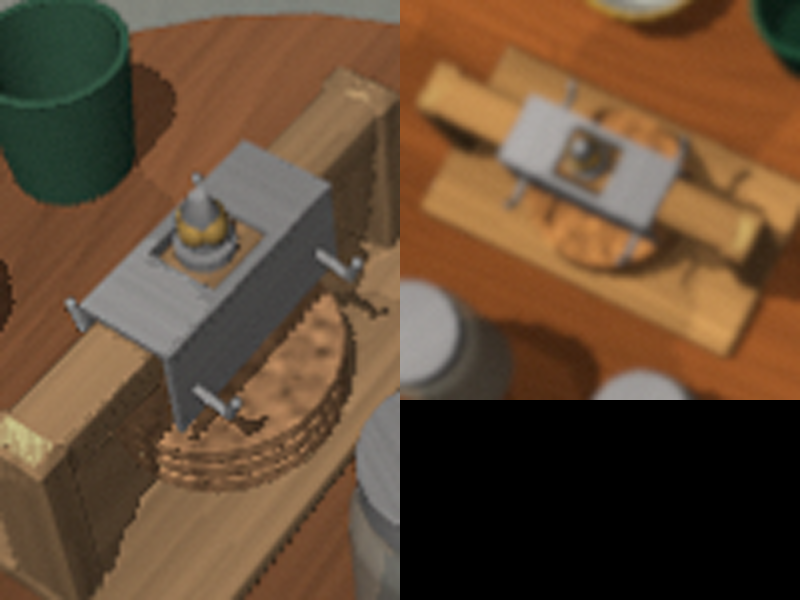

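The view shows the hanger seated flat on the bar, with the collar and stud clear of the hole edges (stud around (205,235) in the side crop). Next I'll fetch the cap.

```bash
python3 - <<'E'
from h import *
for n in('side2','top2'):
    P=cloud(load(n)).reshape(-1,3); m=(np.hypot(P[:,0]-.59,P[:,1]-.188)<.05)&(P[:,2]>.1255)&(P[:,2]<.1315)
    q=P[m]; A=np.c_[q[:,:2]-[.59,.188],np.ones(len(q))]; print(n,len(q),np.linalg.lstsq(A,q[:,2],rcond=None)[0].round(4))
x,y=.5905,-.2935
manip.move_linear([x,y,.031],rate=.12); st('down')
manip.set_gripper(0,force=45); st('grip')
manip.move_linear([x,y,.30],rate=.2); st('lift')
manip.move_pose([.590,.188,.30],down(-25.5)); s=st('over')
a=shot('side','side3'); P=cloud(a).reshape(-1,3); I=a['image'].reshape(-1,3).astype(int)
cv2.imwrite('pics/v3.png',cv2.resize(a['image'][60:300,100:400],(750,600)))
t=s['tool_pos']; m=(np.hypot(P[:,0]-t[0],P[:,1]-t[1])<.04)&(P[:,2]>.262)&(P[:,2]<.298)
q=P[m]; print(len(q),q.min(0).round(4),q.max(0).round(4))
from scipy.optimize import least_squares
k=q[(q[:,2]<.292)]; r=least_squares(lambda c:np.hypot(k[:,0]-c[0],k[:,1]-c[1])-.022,t[:2],loss='soft_l1',f_scale=.001); print('skirt centre',r.x.round(4),'minus tcp',(r.x-t[:2]).round(4),r.cost,len(k))
E
```

```text
side2 1111 [0.003  0.0011 0.127 ]
top2 557 [-0.0019 -0.0014  0.1281]
down 18.27 [ 0.5912 -0.2938  0.032 ] F [-0.  -0.1  0.7] w 0.0561 g 0.0
grip 18.84 [ 0.5906 -0.2935  0.0311] F [0.8 0.3 0.6] w 0.0248 g 45.0
lift 20.33 [ 0.5898 -0.2931  0.2981] F [0.1 1.1 0.1] w 0.0252 g 45.0
over 22.09 [0.5903 0.1872 0.2999] F [ 0.2 -0.1 -0.3] w 0.0249 g 45.0
875 [0.5678 0.1771 0.2664] [0.6112 0.2097 0.298 ]
skirt centre [0.5902 0.1857] minus tcp [-0.0001 -0.0015] 9.521683063206932e-05 595
```

View pics/v3.png

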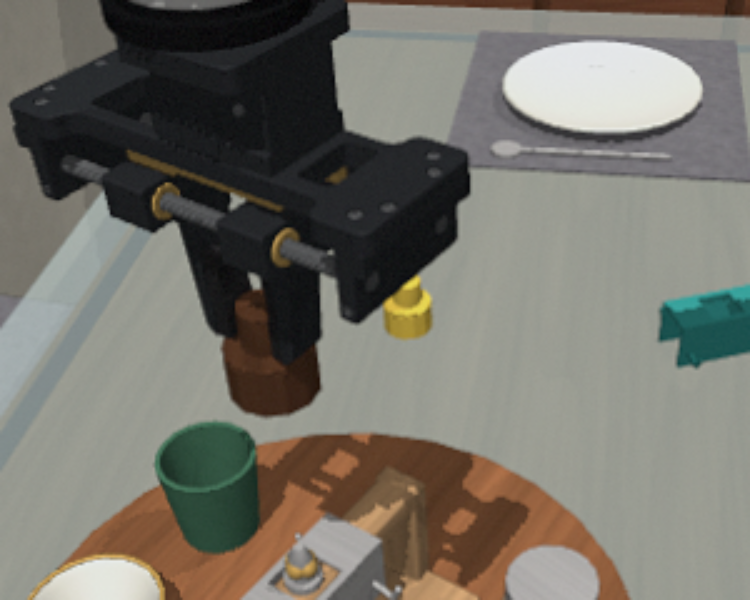

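The cap is held upright at (270,370), above the stud at (300,560). I'll press it on with force monitoring.

```bash
python3 - <<'E'
from h import *
x,y=.5904,.1888
F0=manip.state()['contact_force'].copy()
manip.move_linear([x,y,.192],rate=.15); st('pre')
z=.192; peak=0; L=[]
while z>.148:
    z-=.0015; manip.move_linear([x,y,z],rate=.03)
    s=manip.state(); f=s['contact_force']-F0; L.append((round(z,4),s['tool_pos'].round(4).tolist(),f.round(1).tolist()))
    if s['tool_pos'][2]>.178 and f[2]>6: print('early contact'); break
    if np.hypot(*f[:2])>15: print('lateral'); break
    if f[2]>22: break
for r in L: print(*r)
manip.dwell(.3); st('end')
E
```

```text
pre 23.01 [0.5912 0.1889 0.193 ] F [-0.5 -0.3 -0.8] w 0.0246 g 45.0
0.1905 [0.591, 0.189, 0.1916] [-0.3, 1.1, -1.5]
0.189 [0.5903, 0.1888, 0.189] [-1.4, -0.3, -1.6]
0.1875 [0.5903, 0.1888, 0.1873] [-0.8, 1.2, -0.2]
0.186 [0.5903, 0.1888, 0.1858] [-1.2, 0.3, -1.0]
0.1845 [0.5903, 0.1888, 0.1844] [-0.7, 0.2, -0.8]
0.183 [0.5903, 0.1888, 0.1829] [-0.5, 0.8, -1.0]
0.1815 [0.5903, 0.1888, 0.1813] [-1.0, 0.2, -0.8]
0.18 [0.5903, 0.1888, 0.1798] [-0.4, -0.0, -0.9]
0.1785 [0.5903, 0.1888, 0.1783] [-1.1, -0.1, -0.3]
0.177 [0.5903, 0.1888, 0.1768] [-2.1, 0.9, -1.8]
0.1755 [0.5905, 0.1888, 0.1754] [-0.3, 0.8, -0.9]
0.174 [0.5908, 0.1889, 0.1743] [-0.6, -0.0, -0.4]
0.1725 [0.5913, 0.1889, 0.1734] [1.9, 1.9, 3.4]
0.171 [0.5915, 0.1891, 0.1726] [0.4, 0.7, 6.3]
0.1695 [0.5916, 0.1891, 0.1712] [0.6, 0.0, 5.3]
0.168 [0.5911, 0.1889, 0.1684] [2.0, -0.4, 0.5]
0.1665 [0.5905, 0.1887, 0.1653] [4.2, 1.5, -3.4]
0.165 [0.5902, 0.1887, 0.1627] [5.8, 2.0, -6.4]
0.1635 [0.5901, 0.1886, 0.1618] [5.4, 2.3, -6.4]
0.162 [0.5901, 0.1887, 0.1612] [4.5, 1.4, -4.7]
0.1605 [0.5903, 0.1889, 0.161] [1.2, 1.0, 1.8]
0.159 [0.5905, 0.189, 0.161] [-2.1, -0.3, 9.0]
0.1575 [0.5906, 0.1891, 0.1609] [-3.7, -0.8, 13.9]
0.156 [0.5907, 0.1892, 0.1609] [-6.5, -0.8, 20.4]
0.1545 [0.5908, 0.1894, 0.1608] [-9.8, -1.8, 26.5]
end 29.56 [0.5909 0.1893 0.1608] F [-8.9 -1.9 26.1] w 0.0248 g 45.0
```

The force peaked and dropped, the balls pulled the cap on, and it is hard home at TCP z = 0.161, with 26 N of press holding. One last check.

```bash
python3 - <<'E'
from h import *
a=shot('side','side4'); cv2.imwrite('pics/v4.png',cv2.resize(a['image'][180:400,90:370],(760,597)))
E
```

```text
(no output)
```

View pics/v4.png

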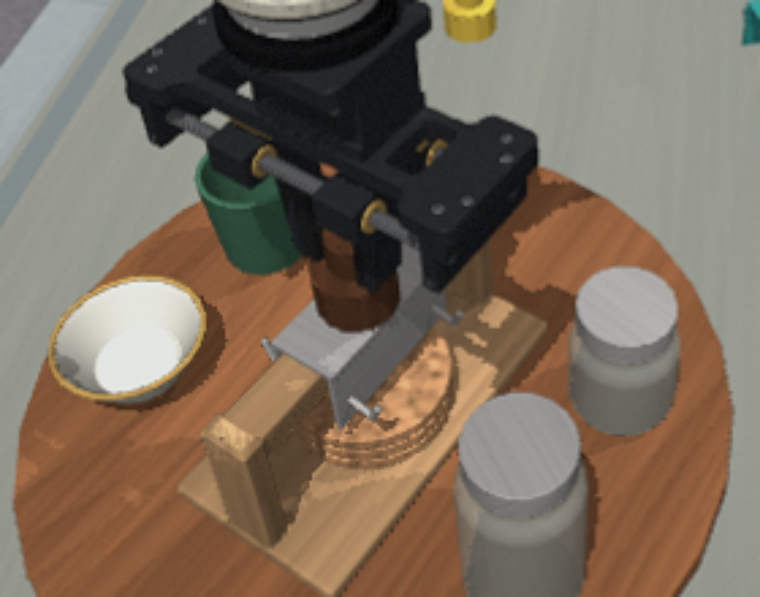

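The cap is down at (355,290) on the flat hanger, and the jars, dish and cup are undisturbed. I'll hand it in.

```bash
python3 -c "
from h import *
st('final'); print(order.close_job())"
```

```text
final 29.61 [0.5908 0.1894 0.1608] F [-8.4 -2.1 27.9] w 0.0245 g 45.0
the job is handed in; nothing more can be done
None
```

The job is handed in at 29.6 s: the hanger sits flat on the bar, and the cap is snapped fully home on the stud, with the hand still pressing it at about 27 N.

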